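# Pack out the putter head in the bench vise

## Task

The putter head in the green bench vise needs packing out, because the sliding jaw runs out of travel before it reaches the head. Stand the two thick aluminium plates (not the thin, low one) upright in the gap between the head and the sliding jaw, one after the other, face to face across the gap and about centred along the jaws; then push the sliding jaw up until the head and both plates sit snug, and let go.

Things in the scene. Friction and masses are not known exactly. Their poses are not given: they have to be found in the camera images.
- plate_a_mid (a point): one of two alike bare aluminium packing plates, 60 mm long (x axis), 22 mm thick (y axis), 45 mm tall (z axis, up), 0.16 kg, standing loose on its long edge on the bench; this point is its centre, 22.5 mm above its underside. The stray plate nearby is thinner and lower (60 x 12 x 30 mm): not wanted.
- plate_b_mid (a point): one of two alike bare aluminium packing plates, 60 mm long (x axis), 22 mm thick (y axis), 45 mm tall (z axis, up), 0.16 kg, standing loose on its long edge on the bench; this point is its centre, 22.5 mm above its underside. The stray plate nearby is thinner and lower (60 x 12 x 30 mm): not wanted.
- vise: green vise fixed on the bench; origin at the underside centre of its bed, z up. Bed 120 (x) by 260 mm (y), flat top 30 mm above the bench, open at both x ends. At +y, before the fixed jaw (85 mm high), sits the putter head: its face to the gap is at y = +40 mm, 100 mm long, 70 mm high; its neck, at x = -37 mm, is 111 mm high. The gap lies between this face and the sliding jaw.
- jaw_back (a point): middle of the top edge of the sliding jaw's back (-y side), 80 mm above the bench; axes as the vise's. The jaw is 100 mm long (x), 28 mm thick (y), with an 18 mm square upright grip amid its top, 108 mm high. Behind it the bed is clear to vise y = -110 mm.
- jaw (a joint): how far the sliding jaw is drawn back (towards vise -y), in m: its gap face is at vise y = +2 mm - value, its back at -26 mm - value. 0: end of travel, gap still 38 mm; 0.036: fully back, gap 74 mm. About 2 N of friction; it stays where left. With both plates in it stops at about 0.006.
Not all that is in view belongs to the job. Leave any purple or red look-alike of the part that bears plate_b_mid alone.

How it is judged:
By the outcome, as a careful person would: the job done as asked, in the order asked, and still so for the second after the job is handed in, with the robot touching nothing.
It also fails if it takes over 72 s, if anything falls off the work surface, if the arm or the gripper's body presses on something with over 40 N, if the wrist force passes 120 N, or if a joint passes its speed limit or range.

## Robot

A 6-joint arm with a two-finger parallel gripper is mounted at the origin on the work surface. World frame = base frame: x ahead of the robot, y to its left, z up, the work surface at z = 0. Lengths are in m, angles in rad, forces in N, time in s.
With the tool pointing down it reaches from about 0.35 to 0.975 m from the base axis. Payload 7.1 kg.
Tool frame: the origin (TCP) lies midway between the tips of the shut fingers; the grasp point (between the pads) lies 19 mm behind it; z points along the fingers, x is the direction in which the jaws open and shut, and the axes are right-handed (so a half turn about z gives the same grasp; the last joint's range is limited). The gripper opens to 88 mm and grips with 3 to 60 N. Pads are 20 mm wide; open, the fingers measure 115 mm over their backs; the gripper's body (75 mm by 178 mm) begins 61 mm behind the grasp point.
Start: joints at [1.301, 0.423, 1.63, -0, 1.089, -0.019], TCP at [0.155, 0.605, 0.223] pointing down, gripper open.
Joint ranges: [-3, 3], [-0.9, 2.11], [0.09, 2.58], [-1.31, 4.45], [0.11, 2.69], [-2.54, 2.54]. Speed limits (rad/s): [2.39, 2.39, 3.01, 3.14, 3.14, 3.14].

## Interface

Orientations are given as a unit quaternion [w, x, y, z].
In Python, from station import move_pose, movel, movej, command_gripper, wait, inverse_kinematics, read_camera, camera_info, MotionError, job_done, get_time, get_joint_pos, get_qvel, get_effort, get_tcp_pos, get_ee_rot, get_ft_force, get_ft_torque, get_grip_width gives the robot as it stands. Calls block until the motion is done:
- move_pose(position, orientation): joint-space move of the TCP to a pose.
- movel(position, frame=None, v=0.15, until_force=None): straight line of the TCP; frame=None keeps the orientation; v is the mean speed in m/s. With until_force (N) it stops when the force on the tool has changed by that much, and returns True; else False.
- movej(angles): joint-space move.
- command_gripper(opening): opening from 0.0 (shut) to 1.0 (fully open); the grip force is fixed at half the most; returns when the fingers have stopped.
- wait(seconds).
- inverse_kinematics(position, orientation): joint angles nearest the present ones, or None.
- read_camera(name): name is "scene" or "top"; returns the picture (384x512x3 uint8, red, green, blue); there is no depth.
- camera_info(name): a dict with "intrinsics" (3x3 intrinsics, pixels), "dist" ([k1, k2, p1, p2, k3] as OpenCV has them; the pictures are not rectified), "T" (4x4, takes a point from camera to world coordinates). Camera axes: x right, y up, looking along -z (the intrinsics and any distortion apply to the point x, -y, -z); pixel columns grow to the right and rows downward; lengths in m; the calibration is good to about 2 mm. A picture is of the moment at which its call begins. camera_info takes no time and is no camera call.
A pose or a line that the arm cannot do raises MotionError and nothing moves.
- job_done(): hands the job in, once; it reports no verdict.
Readings, each from a call of its own:
- get_time(): time.
- get_joint_pos(): joint angles.
- get_qvel(): joint speeds.
- get_effort(): joint torques, N m.
- get_tcp_pos(): TCP position.
- get_ee_rot(): TCP orientation.
- get_ft_force(): force on the tool from outside, world axes, zero at the start.
- get_ft_torque(): the same for the moment, N m.
- get_grip_width(): opening from 0.0 (shut) to 1.0 (fully open).
Only numpy, scipy, OpenCV 4.12 (cv2) and the standard library are available. Lean on these libraries where they do the work, as an engineer would, in place of code of your own. Each camera call takes 0.05 s, during which the arm holds its last target. There are 200 camera calls.

## Working session

There is one attempt and no reset: what is moved stays moved. The work goes in short steps, each a Python script; the robot and the scene stay as the last script left them, time stands still between calls to the robot, and variables do not carry over. Pictures are saved under pics/ and viewed, about 8 in all and at most 12, crops included, and the job is handed in when it is done.

```bash
mkdir -p pics; python3 - <<'E'
from station import *
import cv2,numpy as np
for n in("top","scene"):
    im=read_camera(n); cv2.imwrite(f"pics/{n}0.png",im[...,::-1]); c=camera_info(n); print(n,np.round(c["intrinsics"],1).tolist(),c["dist"],np.round(c["T"],3).tolist())
print(get_ee_rot(),get_time())
E
```

```text
top [[436.1, 0.0, 252.5], [0.0, 436.1, 186.6], [0.0, 0.0, 1.0]] [0.00438237 0.         0.         0.         0.        ] [[-0.004, 0.984, -0.177, 0.415], [-1.0, -0.004, -0.002, -0.075], [-0.003, 0.177, 0.984, 1.027], [0.0, 0.0, 0.0, 1.0]]
scene [[444.1, 0.0, 254.7], [0.0, 444.1, 190.4], [0.0, 0.0, 1.0]] [-0.12503242  0.          0.          0.          0.        ] [[-0.755, -0.566, 0.331, 0.921], [0.656, -0.654, 0.376, 0.349], [0.004, 0.501, 0.865, 0.987], [0.0, 0.0, 0.0, 1.0]]
[ 4.00860932e-04  7.89997286e-01  6.13109954e-01 -5.57852939e-04] 0.1
```

View pics/top0.png

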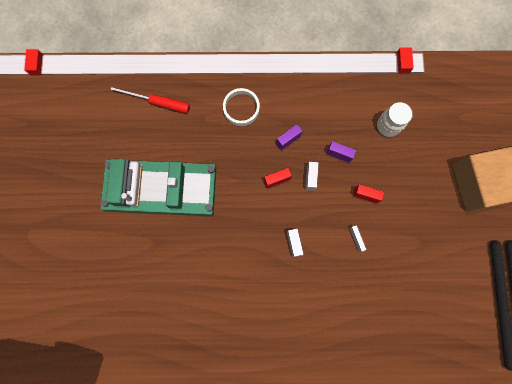

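View pics/scene0.png

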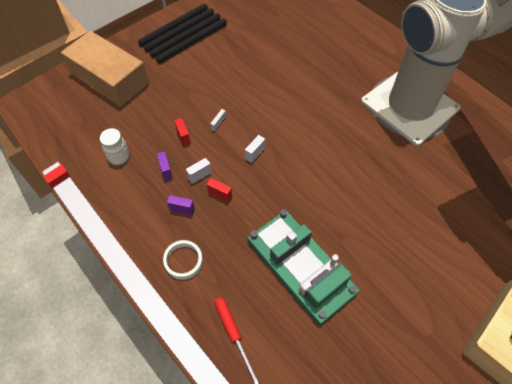

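Candidates for the two plates: grey-white blocks at top-view (312,175) and (295,242). The thinner one at (358,238) is the stray. The purple blocks (289,137), (341,151) and the red blocks (278,178), (369,193) are look-alikes to leave alone. In the vise, the head is on the left (~132,184, neck ~125,197) and the sliding jaw is at ~174,184.

```bash
cat > h.py <<'E'
from station import *
import cv2,numpy as np
def ray(n,uv):
    c=camera_info(n); T=np.array(c["T"])
    p=cv2.undistortPoints(np.float64(uv).reshape(-1,1,2),np.array(c["intrinsics"]),np.array(c["dist"]))[:,0]
    d=np.c_[p[:,0],-p[:,1],-np.ones(len(p))]@T[:3,:3].T
    return T[:3,3],d
def onz(n,uv,z):
    o,d=ray(n,uv); return o+d*((z-o[2])/d[:,2])[:,None]
def proj(n,P):
    c=camera_info(n); T=np.array(c["T"]); q=(np.atleast_2d(P)-T[:3,3])@T[:3,:3]
    q[:,1:]*=-1
    return cv2.projectPoints(q,np.zeros(3),np.zeros(3),np.array(c["intrinsics"]),np.array(c["dist"]))[0][:,0]
E
python3 - <<'E'
from h import *
im=cv2.imread("pics/top0.png"); 
a=cv2.resize(im[120:265,260:385],None,fx=4,fy=4,interpolation=cv2.INTER_CUBIC)
b=cv2.resize(im[150:225,95:225],None,fx=4,fy=4,interpolation=cv2.INTER_CUBIC)
o=np.zeros((max(a.shape[0],300),800,3),np.uint8); 
o=np.zeros((580,800,3),np.uint8);o[:580,:500]=a[:580]
b=cv2.resize(im[150:225,95:225],(300,173),interpolation=cv2.INTER_CUBIC);o[:173,500:]=b
s=cv2.imread("pics/scene0.png")
o[200:500,500:]=cv2.resize(s[205:325,245:365],(300,300),interpolation=cv2.INTER_CUBIC)
cv2.imwrite("pics/c1.png",o)
hsv=cv2.cvtColor(im,cv2.COLOR_BGR2HSV)
for thr in(120,200):
  m=((hsv[...,1]<60)&(hsv[...,2]>thr)).astype(np.uint8)
  for c in cv2.findContours(m,0,cv2.CHAIN_APPROX_NONE)[0]:
    if 40<cv2.contourArea(c)<2000:
        r=cv2.minAreaRect(c); bx=onz("top",cv2.boxPoints(r),.045)
        print(thr,np.round(r[0],1),np.round(r[1],1),bx[:,:2].mean(0).round(4),np.linalg.norm(bx[1]-bx[0]).round(4),np.linalg.norm(bx[2]-bx[1]).round(4),[int(x) for x in cv2.mean(im,m)[:3]])
E
```

```text
120 [295.2 242.2] [27.2  9.5] [ 0.4654 -0.1682] 0.0215 0.0602 [181, 193, 203]
120 [358.8 238.1] [26.7  5.2] [ 0.4741 -0.3106] 0.0118 0.0587 [181, 193, 203]
120 [196.1 187.9] [26.5 30.5] [0.5897 0.0559] 0.0707 0.0611 [181, 193, 203]
120 [157.4 186.3] [34.4 30.3] [0.5936 0.1445] 0.0704 0.0795 [181, 193, 203]
120 [312.5 174.3] [ 9.4 25.2] [ 0.6202 -0.2111] 0.0593 0.0217 [181, 193, 203]
120 [129.4 182.3] [14.1 43.7] [0.6036 0.2089] 0.1016 0.0329 [181, 193, 203]
120 [395.  118.5] [24.7 36.1] [ 0.7533 -0.4087] 0.0894 0.0581 [181, 193, 203]
120 [241.  106.5] [37. 36.] [ 0.7848 -0.0467] 0.0858 0.0919 [181, 193, 203]
120 [129.   92.6] [37.6  2.2] [0.8204 0.2201] 0.0056 0.0911 [181, 193, 203]
120 [13.5 64. ] [18. 27.] [0.8944 0.5015] 0.0652 0.0466 [181, 193, 203]
120 [417.  62.] [18. 12.] [ 0.8949 -0.47  ] 0.0289 0.0464 [181, 193, 203]
200 [295.3 242. ] [26.5  9.2] [ 0.4657 -0.1685] 0.0208 0.0586 [215, 220, 229]
200 [358.6 237.8] [26.   4.6] [ 0.4747 -0.3102] 0.0106 0.0571 [215, 220, 229]
200 [196.1 187.8] [25.7 29.5] [0.5899 0.0557] 0.0683 0.0592 [215, 220, 229]
200 [157.1 186.2] [33.5 29.1] [0.594  0.1451] 0.0678 0.0774 [215, 220, 229]
200 [312.5 174. ] [24.  9.] [ 0.6209 -0.2112] 0.0208 0.0563 [215, 220, 229]
200 [131.6 182.6] [ 8.  41.7] [0.6029 0.2038] 0.097 0.0185 [215, 220, 229]
200 [400. 113.] [23.2 21.6] [ 0.7667 -0.4212] 0.0539 0.0541 [215, 220, 229]
200 [241. 105.] [34. 36.] [ 0.7885 -0.0467] 0.0858 0.0846 [215, 220, 229]
200 [13.5 64. ] [18. 27.] [0.8944 0.5015] 0.0652 0.0466 [215, 220, 229]
200 [417.  62.] [12. 18.] [ 0.8949 -0.47  ] 0.0464 0.0289 [215, 220, 229]
200 [274.8  43.3] [20.6 18. ] [ 0.9454 -0.1286] 0.0471 0.0504 [215, 220, 229]
200 [458.5  25. ] [50. 91.] [ 0.9916 -0.5778] 0.2239 0.1333 [215, 220, 229]
```

View pics/c1.png

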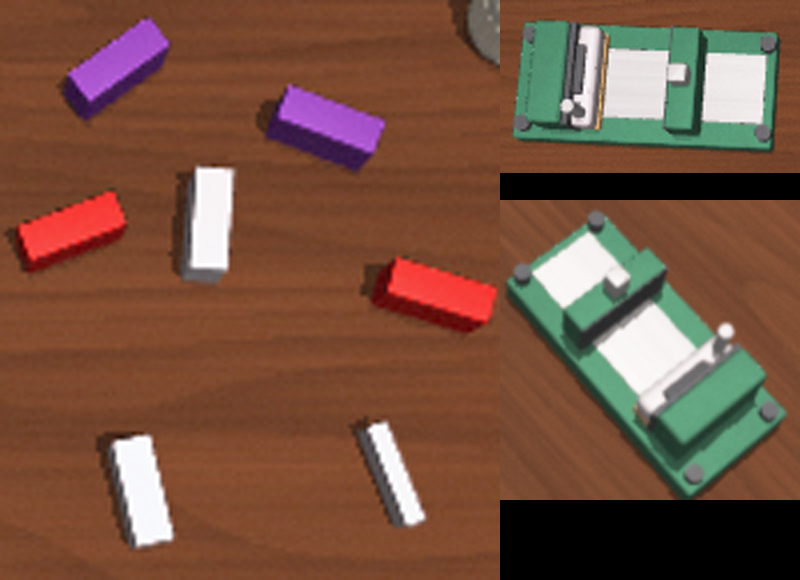

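The close crop confirms the two wide white plates at crop (208,222) and (140,490). The narrow one at (390,473) is the stray. Next I'll take a larger crop of the vise to get its pose.

```bash
python3 - <<'E'
from h import *
im=cv2.imread("pics/top0.png"); 
cv2.imwrite("pics/c2.png",cv2.resize(im[153:223,96:222],None,fx=6,fy=6,interpolation=cv2.INTER_CUBIC))
hsv=cv2.cvtColor(im,cv2.COLOR_BGR2HSV)
g=((hsv[...,0]>60)&(hsv[...,0]<95)&(hsv[...,1]>80)&(hsv[...,2]>30)).astype(np.uint8)
c=max(cv2.findContours(g,0,cv2.CHAIN_APPROX_NONE)[0],key=cv2.contourArea); print(cv2.boundingRect(c), cv2.minAreaRect(c))
m=((hsv[...,1]<60)&(hsv[...,2]>200)).astype(np.uint8)
for c in cv2.findContours(m,0,cv2.CHAIN_APPROX_NONE)[0]:
    r=cv2.minAreaRect(c); 
    for q in ((295,242),(312,174)):
      if np.hypot(*np.subtract(r[0],q))<3:
        b=onz("top",cv2.boxPoints(r),.045)[:,:2]; l=max((b[1]-b[0],b[2]-b[1]),key=np.linalg.norm)
        p=onz("top",c[:,0].astype(float),.045)[:,:2]; p-=p.mean(0); v=np.linalg.svd(p)[2][0]
        print(q,b.mean(0),np.degrees(np.arctan2(l[1],l[0])),np.degrees(np.arctan2(v[1],v[0])))
# line fit of the bed strip edges (white areas, z=.03)
    if 300<cv2.contourArea(c)<1500 and r[0][0]<220 and 150<r[0][1]<220: 
        print(np.round(r[0]),r[2]); print(onz("top",cv2.boxPoints(r),.03).round(4)[:,:2].tolist())
E
```

```text
(101, 159, 115, 57) ((158.21546936035156, 186.9060821533203), (112.26567077636719, 52.03325271606445), 3.012787342071533)
(295, 242) [ 0.46574472 -0.16845564] -167.93878561737898 -168.12265322096997
[196. 188.] 4.39870548248291
[[0.5604, 0.0893], [0.6296, 0.0858], [0.6247, 0.0258], [0.5555, 0.0301]]
[157. 186.] 2.4895529747009277
[[0.5642, 0.1875], [0.633, 0.1874], [0.6292, 0.109], [0.5605, 0.11]]
(312, 174) [ 0.62088887 -0.21118182] 178.299852794385 174.58899538203775
```

View pics/c2.png

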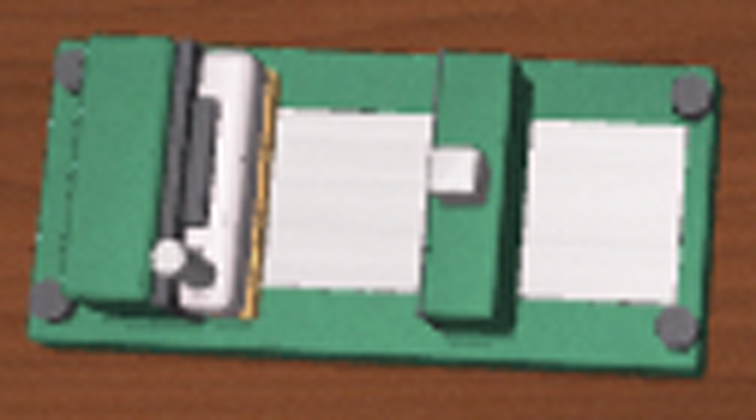

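Bed top corners are at crop (62,42), (717,68), (703,368), (30,340). Sliding jaw top corners are at (440,52), (513,55), (493,318), (420,315). The head is on the left, with its face at about x=250-270.

```bash
python3 - <<'E'
from h import *
def f(c): return np.array([96,153])+(np.array(c)+.5)/6-.5
def rep(name,c,z):
    p=onz("top",f(c),z)[:,:2]; print(name,p.round(4).tolist(),"ctr",p.mean(0).round(4),"sides",[np.linalg.norm(p[i]-p[i-1]).round(4) for i in range(4)])
    d=p[0]+p[3]-p[1]-p[2]; e=p[0]+p[1]-p[2]-p[3]; print("yaw of y axis-90:",np.degrees(np.arctan2(d[1],d[0]))-90,"yaw x:",np.degrees(np.arctan2(e[1],e[0])))
rep("bed",[(62,42),(717,68),(703,368),(30,340)],.03)
rep("jaw",[(440,52),(513,55),(493,318),(420,315)],.08)
rep("grip",[(432,148),(478,150),(474,195),(428,192)],.108)
rep("bolts",[(70,72),(692,95),(677,327),(52,300)],.034)
print("neck",onz("top",f([(168,257)]),.111))
# scene-view plates check: project
for p in ([.4657,-.1685,.045],[.6205,-.2112,.045]): print(proj("scene",p))
s=cv2.imread("pics/scene0.png"); hsv=cv2.cvtColor(s,cv2.COLOR_BGR2HSV)
m=((hsv[...,1]<60)&(hsv[...,2]>210)).astype(np.uint8)
for c in cv2.findContours(m,0,1)[0]:
    r=cv2.minAreaRect(c)
    if 40<cv2.contourArea(c)<500: print(np.round(r[0],1),np.round(r[1],1),onz("scene",[r[0]],.045).round(4)[0])
E
```

```text
bed [[0.6605, 0.271], [0.649, 0.0144], [0.5312, 0.0184], [0.543, 0.2767]] ctr [0.5959 0.1451] sides [np.float64(0.1176), np.float64(0.2569), np.float64(0.1178), np.float64(0.2586)]
yaw of y axis-90: -2.5949402420580583 yaw x: -2.3612345685651133
jaw [[0.6438, 0.1129], [0.6425, 0.0857], [0.544, 0.0905], [0.5453, 0.1172]] ctr [0.5939 0.1016] sides [np.float64(0.0986), np.float64(0.0272), np.float64(0.0986), np.float64(0.0267)]
yaw of y axis-90: -2.6257525926093166 yaw x: -2.646247347642315
grip [[0.6017, 0.1091], [0.6009, 0.0926], [0.5846, 0.0936], [0.5857, 0.1101]] ctr [0.5932 0.1014] sides [np.float64(0.0161), np.float64(0.0165), np.float64(0.0164), np.float64(0.0165)]
yaw of y axis-90: -3.3945376049141203 yaw x: -3.368688531388966
bolts [[0.6475, 0.2658], [0.6373, 0.0236], [0.5465, 0.0281], [0.5579, 0.2678]] ctr [0.5973 0.1463] sides [np.float64(0.0896), np.float64(0.2424), np.float64(0.0909), np.float64(0.2399)]
yaw of y axis-90: -2.5615454135046463 yaw x: -2.05273845445762
neck [[0.5621031  0.20091002 0.111     ]]
[[254.80050675 143.13576598]]
[[197.77976036 165.24100401]]
[ 50.8 167.8] [ 3.3 17.8] [ 0.9152 -0.4586  0.045 ]
[197.4 165.9] [ 6.9 23.2] [ 0.6224 -0.2102  0.045 ]
[254.3 143.8] [ 7.1 20.5] [ 0.4681 -0.1679  0.045 ]
[109.5 136.5] [15. 19.] [ 0.7441 -0.4413  0.045 ]
[217.3 116.6] [ 3.4 17.8] [ 0.4843 -0.3028  0.045 ]
[436.3  12.1] [33.6  8.1] [-0.3672 -0.1854  0.045 ]
```

Measurements agree: the bed reads 118x258 mm and the jaw 99x27 mm, which gives the vise at (0.596,0.1455), yaw -2.5°, and jaw ≈ 0.032. I'll grip each plate by its ends, with tool x along its length, starting with A.

```bash
cat >> h.py <<'E'
O=np.array([.5962,.1455]); Y=np.radians(-2.5)
R=np.array([[np.cos(Y),-np.sin(Y)],[np.sin(Y),np.cos(Y)]])
def V(x,y,z): return np.r_[O+R@[x,y],z]
def q(a): return np.array([0,np.cos(a/2),np.sin(a/2),0])
def pick(xy,a):
    command_gripper(1.0)
    move_pose(np.r_[xy,.12],q(a)); movel(np.r_[xy,.012],v=.1)
    command_gripper(0.0); w=get_grip_width(); print("width mm",w*88,get_time())
    movel(np.r_[xy,.20]); return w
def place(y):
    move_pose(V(0,y,.20),q(Y)); movel(V(0,y,.06)); 
    print("touch",movel(V(0,y,.0405),v=.03,until_force=4),get_tcp_pos(),get_ft_force().round(1))
    command_gripper(.85); print(get_tcp_pos().round(4)); movel(V(0,y,.20)); print(get_time(),get_grip_width())
E
python3 - <<'E'
from h import *
A=np.array([.466,-.168]);B=np.array([.6208,-.211])
for p,a in ((np.r_[A,.012],np.radians(12)),(np.r_[B,.012],np.radians(-4)),(V(0,21,.04)*0+V(0,.021,.04),Y),(V(0,-.085,.05),Y)):
    print(p.round(3),np.round(inverse_kinematics(p,q(a)),2))
if pick(A,np.radians(12))>.6: place(.021)
cv2.imwrite("pics/t1.png",cv2.resize(read_camera("top")[140:270,90:330,::-1],None,fx=3,fy=3,interpolation=cv2.INTER_CUBIC))
E
```

```text
[ 0.466 -0.168  0.012] [-0.37  0.6   2.01 -0.    0.53 -0.58]
[ 0.621 -0.211  0.012] [-0.35  0.74  1.65 -0.    0.75 -0.28]
[0.597 0.166 0.04 ] [ 0.25  0.66  1.73 -0.    0.75  0.3 ]
[0.592 0.061 0.05 ] [ 0.08  0.62  1.79 -0.    0.74  0.13]
width mm 59.71074644269068 5.05
touch True [0.59682366 0.16643487 0.04210637] [-0.5 -0.3  4.5]
[0.5961 0.1662 0.0415]
11.1417 0.851936906118196
```

View pics/t1.png

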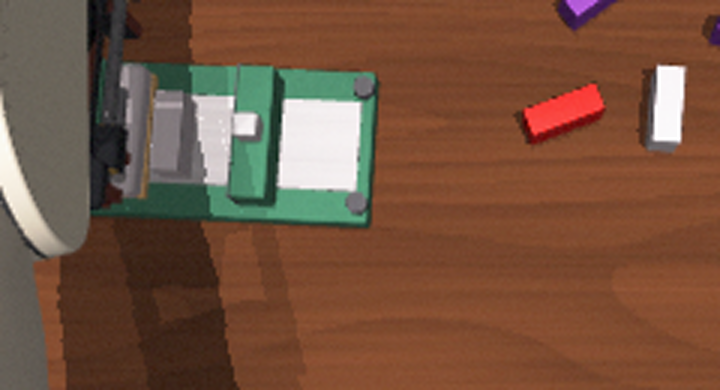

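Plate A stands upright in the gap, square to the head and close to it (crop ~170,133), with room left before the jaw. Next is B.

```bash
python3 - <<'E'
from h import *
B=np.array([.6208,-.211])
if pick(B,np.radians(-4))>.6: place(-.009)
move_pose(V(0,-.09,.2),q(Y))
move_pose(V(0,-.2,.2),q(Y))
cv2.imwrite("pics/t2.png",cv2.resize(read_camera("top")[140:240,90:230,::-1],None,fx=5,fy=5,interpolation=cv2.INTER_CUBIC)); print(get_time())
E
```

```text
width mm 60.19179118417818 14.85
touch True [0.59559406 0.13647761 0.04214946] [-0.4 -0.2  5.3]
[0.5949 0.1363 0.0415]
20.8917 0.8488771699662621
21.875
```

View pics/t2.png

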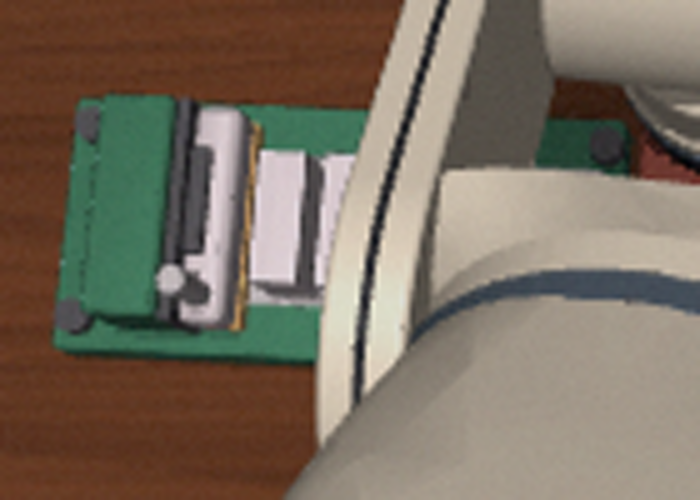

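Both plates stand upright, parallel to the head, with A at (280,218) and B at (335,218). Now I'll push the jaw from behind with the fingers shut.

```bash
python3 - <<'E'
from h import *
command_gripper(0.0)
move_pose(V(0,-.088,.15),q(Y)); print("down",movel(V(0,-.088,.052),v=.08,until_force=10))
def vy(): return (R.T@(get_tcp_pos()[:2]-O)).round(4)
for i in range(3):
    r=movel(V(0,-.028,.052),v=.03,until_force=15); print(r,vy(),get_ft_force().round(1))
    if not r or vy()[1]>-.05: break
wait(.3); print(vy(),get_ft_force().round(1))
movel(V(0,-.088,.052),v=.06); movel(V(0,-.088,.2)); 
move_pose([.35,-.3,.3],q(Y)); print(get_time())
t=read_camera("top")[140:240,90:230,::-1];s=read_camera("scene")[205:325,245:365,::-1]
o=np.zeros((600,800,3),np.uint8);o[:286,:400]=cv2.resize(t,(400,286),interpolation=2);o[:400,400:]=cv2.resize(s,(400,400),interpolation=2)
cv2.imwrite("pics/t3.png",o)
E
```

```text
down False
True [ 0.     -0.0411] [ 1.4 -2.2  1.7]
[-0.0005 -0.0415] [-0.5 -0.4  0. ]
30.3917
```

View pics/t3.png

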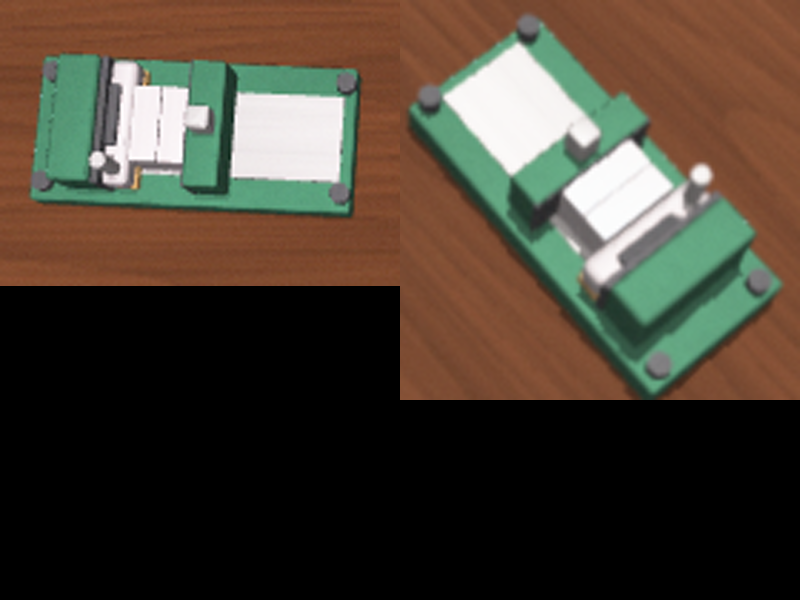

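Head, both plates and jaw look closed up, upright and centred, with only a hairline seam between the plates. A second, firmer push will show whether anything still gives, and I'll check the jaw position afterwards.

```bash
python3 - <<'E'
from h import *
def vy(): return (R.T@(get_tcp_pos()[:2]-O)).round(4)
move_pose(V(0,-.088,.2),q(Y)); movel(V(0,-.088,.052),v=.1)
print(movel(V(0,-.052,.052),v=.05,until_force=15))
for f in (4,25): print(f,movel(V(0,-.028,.052),v=.015,until_force=f),vy(),get_ft_force().round(1))
movel(V(0,-.088,.052),v=.06); movel(V(0,-.088,.2)); move_pose([.35,-.3,.3],q(Y)); wait(.3); print(get_time())
im=read_camera("top")[...,::-1].copy()
for P,c in (([V(-.05,-.032,.08),V(.05,-.032,.08)],(0,0,255)),([V(-.05,-.004,.08),V(.05,-.004,.08)],(255,0,0)),([V(-.03,.018,.075),V(.03,.018,.075)],(0,0,255))):
    p=proj("top",P); p=((p-[95,150]+.5)*6-.5).round().astype(int); P[:]=[(tuple(map(int,p[0])),tuple(map(int,p[1])),c)]; 
    L=globals().setdefault("L",[]); L.append(P[0])
o=cv2.resize(im[150:222,95:222],None,fx=6,fy=6,interpolation=2)
for a,b,c in L: cv2.line(o,a,b,c,1)
cv2.imwrite("pics/t4.png",o)
E
```

```text
False
4 True [-0.0002 -0.0411] [ 0.4 -2.6  1.3]
25 True [-0.0005 -0.0413] [-0.  -2.1  1.7]
39.9083
```

View pics/t4.png

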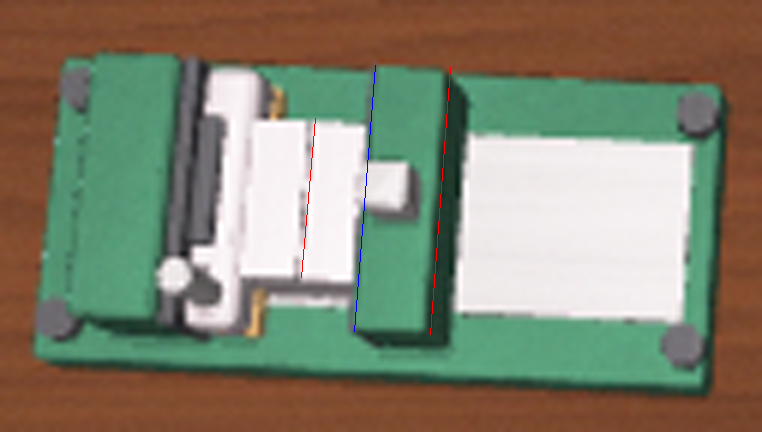

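The jaw edges fall on the predicted lines for value 0.006, and the firmer push stopped at the same spot, so the stack is snug. Handing in.

```bash
python3 -c "
from station import *
job_done(); print(get_time())"
```

```text
the job is handed in; nothing more can be done
the job is handed in; nothing more can be done
```

I stood both thick aluminium plates upright in the gap, one after the other. I then pushed the sliding jaw up from behind, backed the arm off and handed the job in at about 40 s of the 72 s allowed. I didn't touch the thin plate or the purple and red blocks.

- **Grasps:** the gripper read 59.7 mm and 60.2 mm on the plates, matching their 60 mm length.
- **Snugness:** the first push, set to stop at 15 N, ended with the tool at vise y = -41.1 mm. A second, set to 25 N, ended at -41.3 mm, so nothing more gave.
- **Jaw position:** in the last picture the jaw's edges lie on the lines predicted for about 0.006. The plates are face to face, upright and about centred.
- **Small disagreement:** the seam between the plates shows about 1-2 mm off its predicted line, which is within the camera calibration.

No check failed, and `job_done()` gives no verdict.

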